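# Peel the top tray off a sticking stack and hold it out

### The arm

A 7-joint arm with a two-finger parallel gripper is mounted at the origin on a cart in front of the work surface, level with it; the furniture and walls round the work are solid. World frame = base frame: x ahead of the robot, y to its left, z up, the work surface at z = 0. Lengths are in m, angles in rad, forces in N, time in s.
With the tool pointing down it reaches from about 0.425 to 0.875 m from the base axis. Payload 8.4 kg.
Tool frame: the origin (TCP) lies at the very end of the fingers, on their centre line; the grasp point (between the pads) lies 19 mm behind it (ctrl.hold_point_z is the distance from the TCP to the grasp point, in m); z points along the fingers, y is the line along which they close (so a half turn about z gives the same grasp; the last joint's range is limited). The gripper opens to 87 mm and grips with 3 to 60 N. Pads are 19 mm wide; open, the fingers measure 117 mm over their backs; the gripper's body (75 mm by 190 mm) begins 51 mm behind the grasp point.
Start: joints at [1.146, 0.333, 0.04, 1.465, -0.013, 1.343, -0.059], TCP at [0.208, -0.616, 0.191] pointing down, gripper open.
Joint ranges: [-2.58, 2.58], [-0.38, 2.09], [-1.3, 1.39], [0.25, 2.4], [-1.5, 4.64], [0.08, 2.09], [-2.65, 2.65]. Speed limits (rad/s): [2.22, 2.22, 2.79, 2.79, 3.14, 3.14, 3.14].

### API

Orientations are given as a rotation vector (axis times angle).
In Python, from plant import ctrl, read_camera, calibration, job gives the robot as it stands.
- The arm moves only by the shell command python3 -m inch 'ROWS' [FORCE]. ROWS is JSON, a list of rows, each an object with "translation": the shift along the tool's x, y, z in m, a list of three; "roll": the turn about the tool's z in rad; "claw": the closure in counts, from 0 (fully open) to 255 (shut). In form: [{"translation": [tx, ty, tz], "roll": roll, "claw": claw}, ...]. A call has 1 to 5 rows; each row is the pose to reach, as a shift and turn from the pose commanded when the call began, along the tool's axes at that moment; what a row does not reach only later rows make up. A row lasts 1/12 s, in which the tool goes at most 41.7 mm and 7.16 degrees, less where a joint would pass 70% of its speed; a pose out of reach is approached as far as the arm can. A call with a gripper value outside its range is refused whole. The fingers move at their own pace and stop on an object; FORCE is the grip in N (left out, the last holds). Time passes only in rows, so rows that repeat a pose let the fingers close. It gives the time, the measured TCP pose, the force, the opening and the grip force at its end, in the units of the state.
- ctrl.get_obs(): the state, without advancing time (a new reading comes with each control period).
- read_camera(name): name is "scene" or "top" or "wrist"; returns (picture, depth): 384x512x3 uint8, red, green, blue; 384x512 float32, m along the optical axis (not along the pixel's ray), 0 where there is no reading.
- calibration(name): a dict with "K" (3x3 intrinsics, pixels), "R" (3x3) and "t" (3): a world point X has camera coordinates R X + t. Camera axes: x right, y down, z forward; pixel columns grow to the right and rows downward; lengths in m; the calibration is good to about 2 mm. A picture is of the moment at which its call begins: read the wrist's pose just before it. calibration takes no time and is no camera call; for the wrist camera it gives the pose at the moment of the call.
- job.job_done(): hands the job in; it is judged then, once.
The state is a dict: "time": time; "joints": joint angles; "qd": joint speeds; "joint_efforts": joint torques, N m; "ee_pos": TCP position; "orientation": TCP orientation; "wrist_force": force on the tool from outside, world axes, zero at the start; "torque": the same for the moment, N m; "finger_gap": finger opening in m; "grasp_force": force on a finger pad.
Only numpy, scipy, OpenCV 4.12 (cv2) and the standard library are available. Lean on these libraries where they do the work, as an engineer would, in place of code of your own. Each camera call takes 0.05 s, during which the arm holds its last target. There are 200 camera calls.

### The job

The nested plastic trays stick in their steel holder, gripped round the rim by sprung catches. Take the top tray by its corner lug, peel it off by raising that corner a good two centimetres first while the opposite corner still sits in the stack, leaving the trays below in place, then carry it to the black notebook and hold it out level, centred over the notebook and about 15 cm above it, for the technician to fill with tubes. Finish while still holding the tray there; do not put it down, and leave the things standing around undisturbed.

Things in the scene. Friction and masses are not known exactly. Their poses are not given: they have to be found in the camera images.
- top_tray: Top tray: grey formed plastic, about 50 g, flange 110 (x) by 150 mm (y). Origin: its centre, level with the underside of its four feet; z up. Open pocket 90 by 130 mm, floor 6 mm above the origin; flange 10 mm wide, 2 mm thick, its top 28 mm above the origin. A lug stands on the flange at corner -x, -y. The tray nests in the second tray, 6 mm above it, and sticks at the holder's catches.
- tray_lug (a point): Centre of the top tray's lug, at (-45, -65, 39) mm in the tray's frame. The lug is a block 12 mm thick, 20 mm long, 22 mm high, standing on the flange; its thin direction, to be pinched, is horizontal at 45 degrees between the tray's +x and +y (its length crosses the corner). Free air on both pinch sides: outside the corner, and inside over the pocket.
- tray_far_corner (a point): Corner of the top tray's flange diagonally opposite the lug, on its upper side, at (50, 70, 28) mm in the tray's frame.
- second_tray: Next tray down, same shape, size and frame; its slim lug is hidden inside the lug above. At the start the top tray's origin is 6 mm straight above this one's, same yaw. It lies loose in the trays below, held by its weight (50 g), and must stay.
- tray_holder: Steel holder fixed to the worktop, 134 by 168 mm, three more trays in it. Origin: centre of its underside, yaw as the trays; second tray's origin 22 mm up, top tray's 28 mm: top flange 56 mm, lug's top 78 mm up. Four sprung catches, noses 64 mm high, clip over the top flange's long edges (x = -55 and 55) at y = -36 and 36 mm; each needs about 1.4 N of lift and lets go some 7 mm up.
- notebook: Black closed notebook lying on the worktop, 210 mm (its x) by 153 mm (its y), 16 mm thick. Origin: centre of its underside.
- specimen_cup: Bystander: lidded specimen cup, 62 mm wide, 70 mm high, upright to the left of the stack. Origin: centre of its underside.
- reagent_bottle: Bystander: small brown bottle with a black cap, 42 mm wide, 91 mm high, upright left of the stack. Origin: centre of its underside.
- timer: Bystander: flat white bench timer, 68 by 62 by 18 mm, lying between stack and centrifuge. Origin: centre of its underside.
Things that resemble listed ones, but are neither listed nor needed, are in the scene too. What is shaped like the top_tray but red is not meant.

How it is judged:
By the outcome, as a careful person would: the job done as asked, in the order asked, and still so for the second after the job is handed in, while the arm keeps its last pose, push and grip.
It also fails if it takes over 40 s, if anything falls off the work surface, if the arm or the gripper's body presses on something with over 40 N, if the wrist force passes 120 N, or if a joint passes its speed limit or range.

## Working session

There is one attempt and no reset: what is moved stays moved. The work goes in short steps, Python scripts to look and compute and a shell command to move; the robot and the scene stay as the last step left them, time stands still between calls to the robot, and variables do not carry over. Pictures are saved under pics/ and viewed, at most 10 in all, crops included, and the job is handed in when it is done.

```bash
ls; mkdir -p pics; cat > h.py <<'E'
import numpy as np, cv2
from plant import ctrl, read_camera, calibration, job
def cap(n):
    c=calibration(n); p,d=read_camera(n); np.savez(f'{n}.npz',p=p,d=d,K=c['K'],R=c['R'],t=c['t']); return p,d,c
def load(n):
    z=np.load(f'{n}.npz'); return z['p'],z['d'],z
def pt(d,c,u,v,w=None,r=1):
    # world point of pixel
    if w is None:
        q=d[v-r:v+r+1,u-r:u+r+1]; w=np.median(q[q>0])
    x=np.linalg.inv(c['K'])@np.array([u,v,1.])*w
    return np.array(c['R']).T@(x-c['t'])
def cloud(d,c):
    v,u=np.mgrid[0:d.shape[0],0:d.shape[1]]
    x=(np.linalg.inv(c['K'])@np.stack([u.ravel(),v.ravel(),np.ones(u.size)]))*d.ravel()
    return ((x.T-c['t'])@np.array(c['R'])).reshape(*d.shape,3)
def save(p,name,s=1.5):
    cv2.imwrite(f'pics/{name}.png',cv2.resize(p,None,fx=s,fy=s,interpolation=cv2.INTER_CUBIC)[...,::-1])
E
python3 - <<'E'
from h import *
o=ctrl.get_obs(); print(o)
for n in ('top','scene'):
    p,d,c=cap(n); save(p,n+'0'); print(n,c['K'][0],-np.array(c['R']).T@c['t'])
E
```

```text
pics
{'time': 0.0, 'joints': array([ 1.14580031,  0.33390588,  0.03986968,  1.46630267, -0.01335638,
        1.34332094, -0.05850632]), 'qd': array([-2.05525155e-03,  1.59953784e-03, -1.10888947e-03,  2.07251967e-03,
       -2.52983367e-05,  1.01688113e-03,  8.26230651e-04]), 'joint_efforts': array([ 9.48191009e-04, -6.56346703e+01,  1.33522030e+00, -4.03805244e+01,
       -5.99986338e-02,  4.48041537e-02,  1.49586945e-04]), 'ee_pos': array([ 0.20781989, -0.61530726,  0.19034718]), 'orientation': array([-3.09840873e+00, -5.09220715e-01,  6.62426359e-04]), 'wrist_force': array([1.11385317, 0.24418477, 0.1160188 ]), 'torque': array([ 0.01985754,  0.06172388, -0.03448998]), 'grasp_force': 0.0, 'finger_gap': 0.0867969707603878}
top [413.47573254   0.         248.52476021] [0.28788985 0.10475697 1.05699191]
scene [405.3735421    0.         255.15183133] [0.60516685 0.528773   0.92926516]
```

View pics/top0.png

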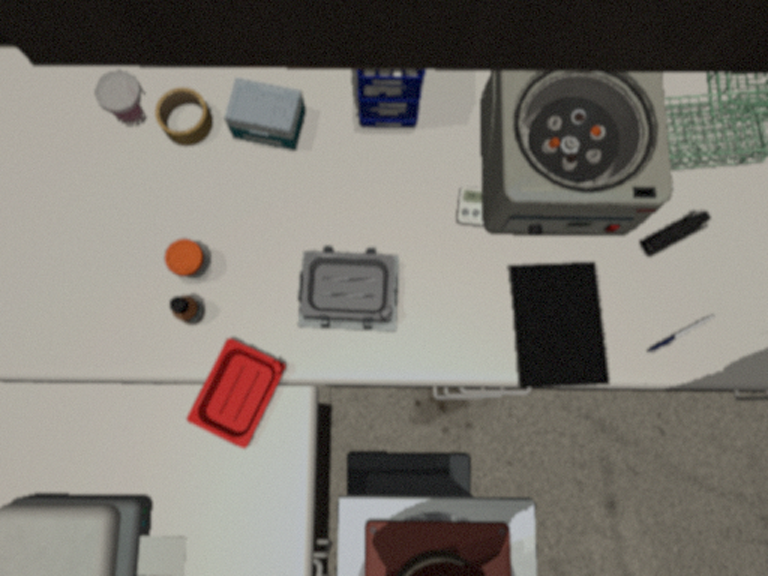

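View pics/scene0.png

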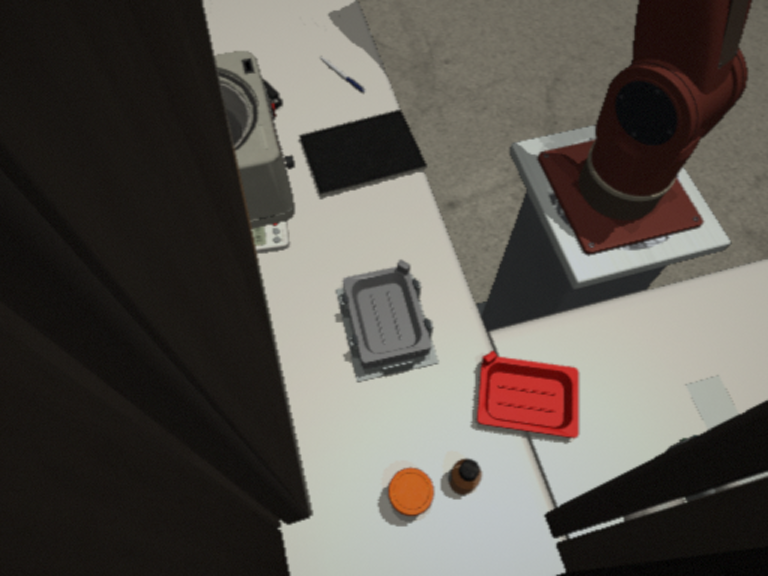

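Top view: the grey tray in its holder is at (348,288) with its lug at (386,313). The red tray at (238,390) is a look-alike and excluded. The notebook is at (560,322); the other black item at (675,232) is a small marker. The cup is at (185,257), the bottle at (185,307) and the timer at (470,206).

```bash
python3 - <<'E'
from h import *
for n in ('top','scene'):
    p,d,c=load(n); X=cloud(d,c); g=p.astype(int)
    z=X[...,2]; ok=d>0
    ctr=(int(348/1.5),int(288/1.5)) if n=='top' else (387/1.5,315/1.5)
    v,u=np.mgrid[0:384,0:512]; near=(np.hypot(u-ctr[0],v-ctr[1])<60)&ok
    m=near&(z>0.048)&(z<0.061)
    q=X[m][:,:2]; c0=np.median(q,axis=0); q=q[np.abs(q-c0).max(1)<.1]
    print(n,'flange',cv2.minAreaRect((q*1000).astype(np.float32)),m.sum(), 'zmed',np.median(z[m]))
    m=near&(z>0.066)&(z<0.085); print(' lug pts',m.sum(),X[m].mean(0),X[m].min(0),X[m].max(0))
    m=ok&(g.max(-1)<45)&(z>0.005)&(z<0.03)&(X[...,0]<.8)
    k,l,s,_=cv2.connectedComponentsWithStats(m.astype(np.uint8)); i=1+s[1:,4].argmax()
    q=X[l==i]; print(' nb',cv2.minAreaRect((q[:,:2]*1000).astype(np.float32)),q.mean(0),s[i])
    for nm,(a,b) in (dict(cup=(185,257),bottle=(185,300),timer=(470,206),red=(238,390),cent=(500,225),shelf=(400,66),shelf2=(400,40)) if n=='top' else dict(cup=(410,490),bottle=(467,470),timer=(275,235),red=(530,395),shelf=(240,400))).items():
        print(' ',nm,pt(d,c,int(a/1.5),int(b/1.5)).round(3))
p,d,c=load('top'); 
a=p[155:230,185:280]; s=p[165:260,215:300]
p2,_,_=load('scene'); b=p2[160:265,210:310]
save(np.hstack([cv2.resize(a,(400,400)),cv2.resize(b,(400,400))]),'crop',1)
E
```

```text
top flange ((490.8784484863281, 148.29708862304688), (150.09201049804688, 131.34593200683594), 88.3467025756836) 1027 zmed 0.056006337975573285
 lug pts 54 [0.4488774  0.09141404 0.07592966] [0.43265196 0.07546384 0.06644346] [0.55142302 0.18738404 0.08025745]
 nb ((435.4750061035156, -207.82568359375), (204.98382568359375, 145.3304443359375), 3.234266996383667) [ 0.4336028  -0.20797116  0.0134494 ] [ 341  176   64   82 4464]
  cup [0.53  0.415 0.071]
  bottle [0.455 0.404 0.088]
  timer [ 0.642 -0.062  0.016]
  red [0.317 0.33  0.008]
  cent [ 0.588 -0.101  0.077]
  shelf [0.641 0.081 0.467]
  shelf2 [0.64  0.083 0.516]
scene flange ((488.2542724609375, 148.57003784179688), (152.14791870117188, 132.60923767089844), 87.81684112548828) 1127 zmed 0.056151564322019204
 lug pts 63 [0.44975438 0.09695746 0.07480291] [0.43168864 0.07627081 0.06607836] [0.54774059 0.19363222 0.08225645]
 nb ((434.940673828125, -207.7142333984375), (207.35751342773438, 148.009765625), 3.0431175231933594) [ 0.43609825 -0.20567403  0.01364245] [ 201   74   83   55 2856]
  cup [0.531 0.416 0.07 ]
  bottle [0.453 0.416 0.092]
  timer [ 0.631 -0.066  0.016]
  red [0.305 0.324 0.007]
  shelf [0.639 0.448 0.697]
```

View pics/crop.png

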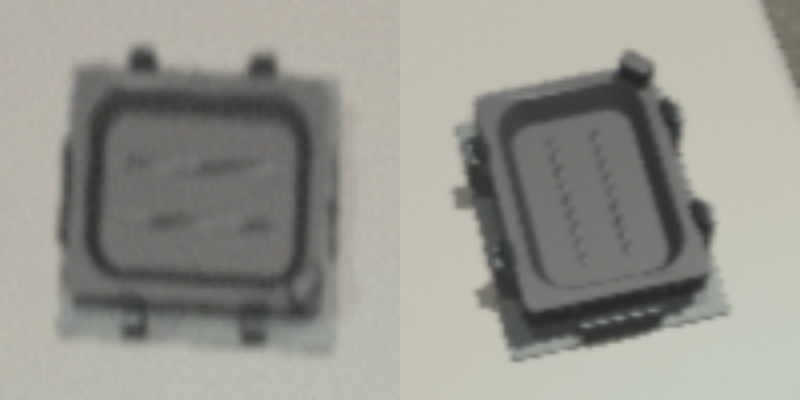

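The crop confirms it: the grey tray in the holder, with its lug at the near-right corner. That puts the tray at about (0.490, 0.148), yaw about -1.9°, with the flange at z = 0.056 as stated. The notebook is at (0.435, -0.208).

```bash
cat > go.py <<'E'
import sys, numpy as np
from scipy.spatial.transform import Rotation as Ro
from plant import ctrl
# usage: go.py x y z [world yaw deg of tool y]
o=ctrl.get_obs(); R=Ro.from_rotvec(o['orientation']).as_matrix(); a=[float(s) for s in sys.argv[1:]]
print('t',round(o['time'],2),'pos',o['ee_pos'].round(4),'zaxis',R[:,2].round(3),'yaw_y',np.degrees(np.arctan2(R[1,1],R[0,1])).round(2),'F',o['wrist_force'].round(2),'T',o['torque'].round(2),'gap',round(o['finger_gap'],4),'g',round(o['grasp_force'],1),'q',o['joints'].round(2))
if len(a)>=3: print('shift',(R.T@(np.array(a[:3])-o['ee_pos'])).round(4))
if len(a)>3:
    y=np.radians(a[3]); d=R.T@np.array([np.cos(y),np.sin(y),0]); print('roll',np.arctan2(-d[0],d[1]).round(3))
E
python3 go.py 0.43 -0.25 0.22 43.1
```

```text
t 0.1 pos [ 0.2079 -0.6154  0.1905] zaxis [-0.001  0.001 -1.   ] yaw_y -71.33 F [ 0.53 -0.17  0.29] T [-0.04 -0.03  0.01] gap 0.0872 g 0.0 q [ 1.15  0.33  0.04  1.47 -0.01  1.34 -0.06]
shift [ 0.3274 -0.2751 -0.0292]
roll -1.997
```

```bash
python3 -m inch '[{"translation":[0.03,-0.024,-0.006],"roll":-0.12,"claw":0},{"translation":[0.06,-0.048,-0.012],"roll":-0.24,"claw":0},{"translation":[0.09,-0.072,-0.02],"roll":-0.36,"claw":0},{"translation":[0.12,-0.096,-0.03],"roll":-0.48,"claw":0},{"translation":[0.15,-0.12,-0.03],"roll":-0.6,"claw":0}]' 5; python3 go.py 0.43 -0.25 0.22 43.1
```

```text
time: 0.52
ee_pos: [0.3128, -0.4529, 0.2228]
orientation: [2.805, 1.41, 0.0]
wrist_force: [1.4, -0.9, 1.1]
finger_gap: 0.0871
grasp_force: 0.0
t 0.52 pos [ 0.3128 -0.4529  0.2228] zaxis [ 0.001 -0.002 -1.   ] yaw_y -36.63 F [ 1.44 -0.93  1.11] T [-0.07 -0.07  0.01] gap 0.0871 g 0.0 q [ 1.01  0.12 -0.14  1.66  0.02  1.36  0.23]
shift [ 0.2328 -0.027   0.0026]
roll -1.392
```

```bash
python3 -m inch '[{"translation":[0.035,-0.005,0],"roll":-0.12,"claw":0},{"translation":[0.07,-0.01,0],"roll":-0.24,"claw":0},{"translation":[0.105,-0.015,0],"roll":-0.36,"claw":0},{"translation":[0.14,-0.02,0],"roll":-0.48,"claw":0},{"translation":[0.175,-0.025,0],"roll":-0.6,"claw":0}]'; python3 go.py 0.43 0.0 0.2 43.1
```

```text
time: 0.93
ee_pos: [0.3973, -0.2975, 0.2211]
orientation: [-2.264, -2.177, 0.0]
wrist_force: [0.8, 0.1, 0.1]
finger_gap: 0.0871
grasp_force: 0.0
t 0.93 pos [ 0.3973 -0.2975  0.2211] zaxis [-0.  0. -1.] yaw_y -2.25 F [0.79 0.1  0.14] T [-0.02 -0.09 -0.01] gap 0.0871 g 0.0 q [ 0.86  0.02 -0.31  1.77  0.01  1.35  0.51]
shift [0.2985 0.0211 0.0211]
roll -0.791
```

```bash
python3 -m inch '[{"translation":[0.036,0.01,0],"roll":-0.12,"claw":0},{"translation":[0.073,0.02,0],"roll":-0.24,"claw":0},{"translation":[0.11,0.03,0],"roll":-0.36,"claw":0},{"translation":[0.147,0.04,0],"roll":-0.48,"claw":0},{"translation":[0.184,0.04,0],"roll":-0.6,"claw":0}]'; python3 go.py 0.4425 0.0845 0.16 43.1
```

```text
time: 1.35
ee_pos: [0.446, -0.1151, 0.221]
orientation: [1.519, 2.75, 0.001]
wrist_force: [1.0, -0.3, 0.5]
finger_gap: 0.0868
grasp_force: 0.0
t 1.35 pos [ 0.446  -0.1151  0.221 ] zaxis [ 0.  0. -1.] yaw_y 32.17 F [ 0.99 -0.34  0.53] T [ 0.   -0.18  0.04] gap 0.0868 g 0.0 q [ 0.68 -0.05 -0.5   1.83 -0.02  1.35  0.75]
shift [0.1708 0.1033 0.0611]
roll -0.191
```

```bash
python3 -m inch '[{"translation":[0.034,0.02,0],"roll":-0.1,"claw":0},{"translation":[0.068,0.041,0],"roll":-0.191,"claw":0},{"translation":[0.102,0.062,0],"roll":-0.191,"claw":0},{"translation":[0.136,0.083,0.01],"roll":-0.191,"claw":0},{"translation":[0.17,0.103,0.02],"roll":-0.191,"claw":0}]'; python3 -m inch '[{"translation":[0,0,0.01],"roll":0,"claw":0},{"translation":[0,0,0.03],"roll":0,"claw":0},{"translation":[0,0,0.03],"roll":0,"claw":0}]'; python3 go.py 0.4425 0.0845 0.1 43.1
python3 - <<'E'
from h import *
p,d,c=cap('wrist'); save(p,'w1'); X=cloud(d,c); z=X[...,2]
print('cam',(-np.array(c['R']).T@c['t']).round(3), (d>0).mean())
B=np.array([.4425,.0845]); m=(d>0)&(z>.064)&(z<.09)&(np.hypot(*(X[...,:2]-B).transpose(2,0,1))<.03)
if m.sum(): q=X[m];print(m.sum(),q.mean(0),cv2.minAreaRect((q[:,:2]*1000).astype(np.float32)))
E
```

```text
time: 1.77
ee_pos: [0.443, 0.0835, 0.2014]
orientation: [1.259, 2.877, 0.0]
wrist_force: [0.5, 1.4, -0.4]
finger_gap: 0.0871
grasp_force: 0.0
time: 2.02
ee_pos: [0.4411, 0.0817, 0.1683]
orientation: [-1.255, -2.876, 0.003]
wrist_force: [-0.5, -0.1, -0.6]
finger_gap: 0.0871
grasp_force: 0.0
t 2.02 pos [0.4411 0.0817 0.1683] zaxis [-0.005 -0.    -1.   ] yaw_y 42.83 F [-0.55 -0.07 -0.56] T [-0.07 -0.09 -0.02] gap 0.0871 g 0.0 q [ 0.48 -0.03 -0.74  1.93 -0.02  1.25  0.5 ]
shift [0.0009 0.0032 0.0683]
roll -0.005
cam [0.391 0.137 0.361] 0.9961446126302084
319 [0.44381104 0.08628421 0.07601232] ((439.6767883300781, 92.3250961303711), (12.70754623413086, 37.200164794921875), 35.60688400268555)
```

View pics/w1.png

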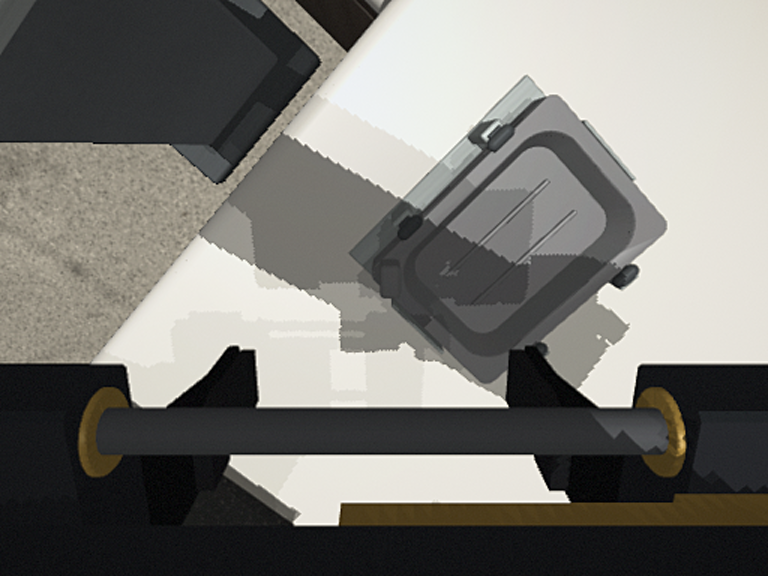

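Wrist picture: the lug is at (388,277), at the holder's near-right corner, with nothing else near the fingers. The catch at (410,225) contaminated the lug fit, so I'm refitting without it.

```bash
python3 - <<'E'
from h import *
p,d,c=load('wrist'); X=cloud(d,c); z=X[...,2]
v,u=np.mgrid[0:384,0:512]; ok=(d>0)&(v<260/1.0)
B=np.array([.4425,.0845]); r=np.hypot(*(X[...,:2]-B).transpose(2,0,1))
m=ok&(z>.070)&(z<.09)&(r<.018); q=X[m]
print(m.sum(),q.mean(0).round(4),cv2.minAreaRect((q[:,:2]*1000).astype(np.float32)), np.percentile(q[:,2],[5,50,95]).round(4))
m=ok&(z>.05)&(z<.0595)&(np.hypot(X[...,0]-.49,X[...,1]-.148)<.11)
m=cv2.morphologyEx(m.astype(np.uint8),cv2.MORPH_OPEN,np.ones((5,5)))>0
q=X[m];print(cv2.minAreaRect((q[:,:2]*1000).astype(np.float32)),np.median(q[:,2]))
for (a,b) in [(388,277),(390,265),(390,292),(380,275)]: print(pt(d,c,int(a/1.5),int(b/1.5)).round(4))
print(pt(d,c,int(550/1.5),int(100/1.5)),pt(d,c,int(660/1.5),int(225/1.5)),pt(d,c,int(487/1.5),int(378/1.5)))
E
```

```text
303 [0.4441 0.0859 0.0765] ((444.6912536621094, 85.34790802001953), (10.514623641967773, 20.027488708496094), 42.776702880859375) [0.074  0.0767 0.078 ]
((487.0492248535156, 148.69313049316406), (150.3785858154297, 121.89514923095703), 87.86858367919922) 0.054941951048329524
[0.4412 0.0865 0.0773]
[0.4382 0.0923 0.074 ]
[0.4486 0.0811 0.0772]
[0.441  0.0802 0.0555]
[0.44214253 0.21969958 0.05489588] [0.54386299 0.21704074 0.05531228] [0.53969015 0.0761728  0.05506285]
```

```bash
python3 -m inch '[{"translation":[0,0.004,0.02],"roll":0,"claw":60},{"translation":[0,0.004,0.04],"roll":0,"claw":90},{"translation":[0,0.004,0.06],"roll":0,"claw":110},{"translation":[0,0.004,0.075],"roll":0,"claw":110},{"translation":[0,0.004,0.075],"roll":0,"claw":110}]' 5; python3 -m inch '[{"translation":[0,0,0],"roll":0,"claw":110},{"translation":[0,0,0],"roll":0,"claw":110}]';  python3 go.py 0.4445 0.0854 0.06 42.8
```

```text
time: 2.48
ee_pos: [0.4447, 0.0833, 0.0945]
orientation: [-1.26, -2.874, 0.002]
wrist_force: [-0.4, -0.7, 1.2]
finger_gap: 0.0616
grasp_force: 0.0
time: 2.65
ee_pos: [0.447, 0.0842, 0.0977]
orientation: [1.26, 2.877, 0.001]
wrist_force: [-1.7, -1.2, -0.4]
finger_gap: 0.0521
grasp_force: 0.0
t 2.65 pos [0.447  0.0842 0.0977] zaxis [ 0.001  0.    -1.   ] yaw_y 42.7 F [-1.66 -1.18 -0.37] T [-0.   -0.15 -0.01] gap 0.0521 g 0.0 q [ 0.46  0.06 -0.76  2.01  0.04  1.09  0.43]
shift [ 0.0026 -0.001   0.0377]
roll -0.002
```

```bash
python3 -m inch '[{"translation":[0.0026,-0.001,0.015],"roll":0,"claw":110},{"translation":[0.0026,-0.001,0.028],"roll":0,"claw":110},{"translation":[0.0026,-0.001,0.028],"roll":0,"claw":110},{"translation":[0.0026,-0.001,0.028],"roll":0,"claw":110}]';  python3 go.py 0.4445 0.0854 0.06 42.8
```

```text
time: 2.98
ee_pos: [0.444, 0.0855, 0.0692]
orientation: [1.259, 2.878, 0.0]
wrist_force: [0.8, 0.4, 1.5]
finger_gap: 0.0496
grasp_force: 0.0
t 2.98 pos [0.444  0.0855 0.0692] zaxis [ 0.  0. -1.] yaw_y 42.73 F [0.76 0.39 1.47] T [ 0.05 -0.16  0.03] gap 0.0496 g 0.0 q [ 0.45  0.09 -0.76  2.04  0.07  1.03  0.4 ]
shift [-0.0004  0.0003  0.0092]
roll -0.001
```

```bash
python3 -m inch '[{"translation":[0,0,0.005],"roll":0,"claw":110},{"translation":[0,0,0.009],"roll":0,"claw":110},{"translation":[0,0,0.009],"roll":0,"claw":110},{"translation":[0,0,0.009],"roll":0,"claw":110}]';  python3 go.py 0.4445 0.0854 0.06 42.8; python3 -m inch '[{"translation":[0,0,0],"roll":0,"claw":255},{"translation":[0,0,0],"roll":0,"claw":255},{"translation":[0,0,0],"roll":0,"claw":255},{"translation":[0,0,0],"roll":0,"claw":255},{"translation":[0,0,0],"roll":0,"claw":255}]' 7;  python3 go.py
```

```text
time: 3.32
ee_pos: [0.4436, 0.0855, 0.0594]
orientation: [-1.259, -2.878, 0.0]
wrist_force: [-0.9, 1.3, 0.2]
finger_gap: 0.0494
grasp_force: 0.0
t 3.32 pos [0.4436 0.0855 0.0594] zaxis [-0.  0. -1.] yaw_y 42.74 F [-0.9   1.34  0.23] T [ 0.02 -0.06 -0.01] gap 0.0494 g 0.0 q [ 0.45  0.11 -0.76  2.05  0.09  1.01  0.39]
shift [-0.0006  0.0006 -0.0006]
roll -0.001
time: 3.73
ee_pos: [0.4436, 0.0855, 0.0593]
orientation: [1.259, 2.878, 0.0]
wrist_force: [-0.5, -0.2, 0.5]
finger_gap: 0.0241
grasp_force: 0.0
t 3.73 pos [0.4436 0.0855 0.0593] zaxis [ 0.  0. -1.] yaw_y 42.74 F [-0.45 -0.16  0.52] T [-0.01 -0.14  0.01] gap 0.0241 g 0.0 q [ 0.45  0.11 -0.76  2.05  0.09  1.01  0.39]
```

```bash
python3 -m inch '[{"translation":[0,0,0],"roll":0,"claw":255},{"translation":[0,0,0],"roll":0,"claw":255},{"translation":[0,0,0],"roll":0,"claw":255},{"translation":[0,0,0],"roll":0,"claw":255},{"translation":[0,0,0],"roll":0,"claw":255}]' 7;  python3 go.py
```

```text
time: 4.15
ee_pos: [0.4436, 0.0855, 0.0593]
orientation: [-1.259, -2.878, -0.0]
wrist_force: [-0.6, 1.4, -0.6]
finger_gap: 0.0011
grasp_force: 0.0
t 4.15 pos [0.4436 0.0855 0.0593] zaxis [-0.  0. -1.] yaw_y 42.74 F [-0.61  1.43 -0.56] T [ 0.06 -0.17 -0.02] gap 0.0011 g 0.0 q [ 0.45  0.11 -0.76  2.05  0.09  1.01  0.39]
```

```bash
python3 - <<'E'
from h import *
p,d,c=cap('wrist'); q,e,k=cap('scene')
a=cv2.resize(p[100:350,100:400],(480,400)); b=cv2.resize(q[130:290,190:310],(300,400)); save(np.hstack([a,b]),'w2',1)
X=cloud(e,k); z=X[...,2]
m=(e>0)&(z>.066)&(z<.082)&(np.hypot(X[...,0]-.444,X[...,1]-.0855)<.03); print(m.sum(),X[m].mean(0) if m.any() else '')
E
```

```text
11 [0.43785533 0.09422797 0.07321478]
```

View pics/w2.png

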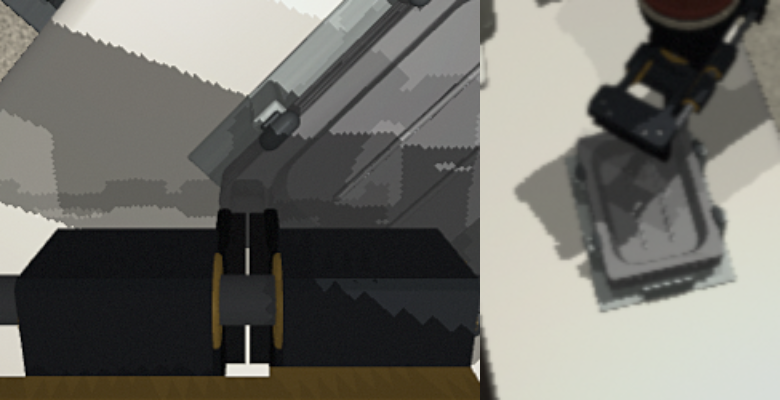

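The fingers closed on nothing. The lug shows at (250,190) in the crop, just to the camera side of the fingertips at (250,215). I'll measure both in the same picture.

```bash
python3 - <<'E'
from h import *
p,d,c=load('wrist'); X=cloud(d,c)
print('optical axis',np.array(c['R'])[2].round(3),'up',(-np.array(c['R'])[1]).round(3),'cam',(-np.array(c['R']).T@c['t']).round(3))
for (a,b) in [(250,185),(250,195),(240,190),(262,190),(225,215),(232,235),(270,215),(268,240),(225,250)]:
    u,v=int(100+a/1.6),int(100+b/1.6); w=pt(d,c,u,v); print((a,b),w.round(4), p[v,u])
E
python3 go.py
```

```text
optical axis [ 0.189 -0.204 -0.96 ] up [-0.651  0.706 -0.278] cam [0.393 0.141 0.252]
(250, 185) [0.4388 0.0928 0.0637] [51 52 50]
(250, 195) [0.4387 0.0929 0.0741] [47 46 46]
(240, 190) [0.4362 0.0905 0.0692] [52 51 50]
(262, 190) [0.4425 0.0947 0.0659] [51 50 52]
(225, 215) [0.432  0.0882 0.0954] [4 2 4]
(232, 235) [0.4352 0.0887 0.1058] [17 19 20]
(270, 215) [0.4426 0.0973 0.0944] [11 14 13]
(268, 240) [0.4418 0.0965 0.1127] [2 5 6]
(225, 250) [0.4329 0.0886 0.1192] [12 11 12]
t 4.25 pos [0.4436 0.0855 0.0593] zaxis [-0.  0. -1.] yaw_y 42.74 F [-0.39  0.46 -0.56] T [ 0.05 -0.14 -0.04] gap 0.0005 g 0.0 q [ 0.45  0.11 -0.76  2.05  0.09  1.01  0.39]
```

```bash
python3 - <<'E'
from h import *
p,d,c=load('wrist'); X=cloud(d,c)
for a in (225,236,258,272):
    u=int(100+a/1.6)
    print(a,[(v,X[v,u].round(4).tolist()) for v in range(212,250,2)][:14])
p,d,c=load('scene'); X=cloud(d,c); m=(d>0)&(np.hypot(X[...,0]-.4436,X[...,1]-.0855)<.03)&(X[...,2]>.05)
print(np.sort(X[m][:,2]).round(3)[::4])
E
```

```text
225 [(212, [0.435, 0.0817, 0.0421]), (214, [0.4348, 0.0823, 0.0476]), (216, [0.4344, 0.083, 0.0536]), (218, [0.435, 0.0825, 0.0551]), (220, [0.4357, 0.0818, 0.0559]), (222, [0.4368, 0.0805, 0.0549]), (224, [0.4377, 0.0795, 0.055]), (226, [0.4385, 0.0786, 0.0553]), (228, [0.4394, 0.0776, 0.055]), (230, [0.432, 0.0879, 0.0898]), (232, [0.4322, 0.0878, 0.092]), (234, [0.4322, 0.0879, 0.0946]), (236, [0.4323, 0.0879, 0.097]), (238, [0.4321, 0.0884, 0.1006])]
236 [(212, [0.4354, 0.0884, 0.0556]), (214, [0.4351, 0.089, 0.0612]), (216, [0.4352, 0.089, 0.0646]), (218, [0.435, 0.0893, 0.069]), (220, [0.4352, 0.0891, 0.0714]), (222, [0.4352, 0.0893, 0.0751]), (224, [0.4358, 0.0886, 0.0757]), (226, [0.4363, 0.0881, 0.0769]), (228, [0.437, 0.0873, 0.0773]), (230, [0.4381, 0.0861, 0.0761]), (232, [0.4387, 0.0855, 0.0771]), (234, [0.4357, 0.0891, 0.0911]), (236, [0.4357, 0.0893, 0.094]), (238, [0.4357, 0.0894, 0.0967])]
258 [(212, [0.4409, 0.095, 0.0587]), (214, [0.4412, 0.0946, 0.061]), (216, [0.4409, 0.0948, 0.0657]), (218, [0.4408, 0.0948, 0.0693]), (220, [0.4409, 0.0947, 0.0721]), (222, [0.440
[... 2865 characters left out ...]
 0.51  0.51  0.51  0.51  0.51  0.51  0.511 0.511 0.512 0.513 0.513
 0.513 0.514 0.515 0.515 0.516 0.516 0.517 0.518 0.519 0.519 0.52  0.521
 0.521 0.522 0.522 0.522 0.523 0.523 0.523 0.523 0.523 0.523 0.524 0.524
 0.524 0.524 0.524 0.524 0.524 0.524 0.524 0.524 0.524 0.525 0.525 0.525
 0.525 0.525 0.525 0.525 0.525 0.525 0.525 0.525 0.526 0.526 0.526 0.526
 0.526 0.526 0.526 0.526 0.527 0.527 0.527 0.527 0.527 0.527 0.527 0.528
 0.528 0.528 0.528 0.528 0.528 0.528 0.528 0.528 0.529 0.529 0.529 0.529
 0.529 0.529 0.529 0.53  0.53  0.53  0.53  0.53  0.53  0.531 0.531 0.531
 0.531 0.531 0.532 0.532 0.532 0.532 0.532 0.532 0.533 0.533 0.533 0.533
 0.534 0.534 0.534 0.534 0.535 0.535 0.536 0.537]
```

```bash
python3 -c "
from plant import ctrl; print(ctrl.hold_point_z)"; python3 -m inch '[{"translation":[0,0,0],"roll":0,"claw":110},{"translation":[0,0,0],"roll":0,"claw":110},{"translation":[0,0,0],"roll":0,"claw":110},{"translation":[0,0,0],"roll":0,"claw":110},{"translation":[0,0,0],"roll":0,"claw":110}]' 7; python3 -m inch '[{"translation":[0,0,0],"roll":0,"claw":110},{"translation":[0,0,0.005],"roll":0,"claw":110},{"translation":[0,0,0.012],"roll":0,"claw":110},{"translation":[0,0,0.012],"roll":0,"claw":110}]'
python3 - <<'E'
from h import *
p,d,c=cap('wrist'); save(p,'w3'); o=ctrl.get_obs(); t=o['ee_pos']; X=cloud(d,c)
print(o['finger_gap'],t,o['wrist_force'])
# finger points: close to the tool plane x, within 60mm of axis along pinch
y=np.array([np.cos(.746),np.sin(.746),0]); n=np.array([-y[1],y[0],0])
Y=(X-t)@y; N=(X-t)@n
for lo,hi in((-.06,-.015),(.015,.06)):
    m=(d>0)&(Y>lo)&(Y<hi)&(abs(N-.009)<.006)&(X[...,2]>t[2]-.005)&(p.max(-1)<45)
    print(np.percentile(X[m][:,2],[0,1,5,20]).round(4),np.percentile(Y[m],[1,50,99]).round(4))
E
```

```text
0.0187
time: 4.67
ee_pos: [0.4436, 0.0855, 0.0593]
orientation: [1.259, 2.878, 0.0]
wrist_force: [0.6, -0.9, -0.2]
finger_gap: 0.0261
grasp_force: 0.0
time: 5.0
ee_pos: [0.4427, 0.0853, 0.0458]
orientation: [-1.259, -2.877, 0.001]
wrist_force: [0.4, -1.2, 0.5]
finger_gap: 0.0475
grasp_force: 0.0
0.04812534719645165 [0.44279055 0.08537942 0.04628639] [ 0.5708586  -0.49072281  0.01081808]
[0.0757 0.0779 0.0818 0.0941] [-0.0347 -0.0281 -0.0232]
[0.0755 0.0771 0.081  0.0935] [0.024  0.0289 0.0357]
```

View pics/w3.png

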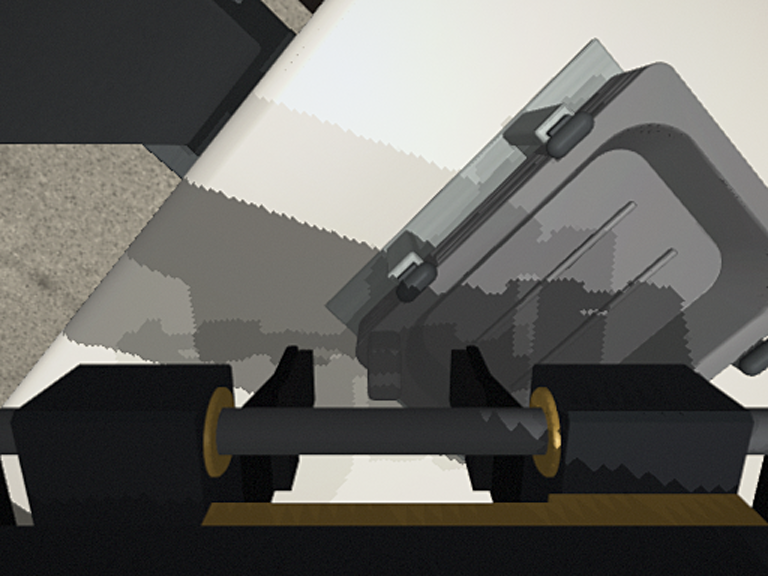

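Picture: the lug at (385,365) lies midway between the fingers (inner faces at 312 and 452). The fingertips measure about 29.5 mm above the reported TCP, which explains the empty close. I'll go down 15 mm more and grip lightly.

```bash
python3 -m inch '[{"translation":[0,0,0.005],"roll":0,"claw":110},{"translation":[0,0,0.010],"roll":0,"claw":110},{"translation":[0,0,0.015],"roll":0,"claw":110},{"translation":[0,0,0.015],"roll":0,"claw":110},{"translation":[0,0,0.015],"roll":0,"claw":110}]';  python3 go.py; python3 -m inch '[{"translation":[0,0,0],"roll":0,"claw":255},{"translation":[0,0,0],"roll":0,"claw":255},{"translation":[0,0,0],"roll":0,"claw":255},{"translation":[0,0,0],"roll":0,"claw":255},{"translation":[0,0,0],"roll":0,"claw":255}]' 7;python3 -m inch '[{"translation":[0,0,0],"roll":0,"claw":255},{"translation":[0,0,0],"roll":0,"claw":255},{"translation":[0,0,0],"roll":0,"claw":255},{"translation":[0,0,0],"roll":0,"claw":255},{"translation":[0,0,0],"roll":0,"claw":255}]' 7;  python3 go.py
```

```text
time: 5.47
ee_pos: [0.4433, 0.0855, 0.0319]
orientation: [-1.259, -2.877, 0.0]
wrist_force: [0.7, 0.3, -0.3]
finger_gap: 0.0496
grasp_force: 0.0
t 5.47 pos [0.4433 0.0855 0.0319] zaxis [-0.001  0.    -1.   ] yaw_y 42.75 F [ 0.66  0.32 -0.28] T [ 0.04 -0.16 -0.05] gap 0.0496 g 0.0 q [ 0.43  0.15 -0.75  2.08  0.13  0.95  0.35]
time: 5.88
ee_pos: [0.4437, 0.0855, 0.0324]
orientation: [1.259, 2.878, 0.0]
wrist_force: [-0.6, 0.5, -0.4]
finger_gap: 0.0237
grasp_force: 0.0
time: 6.3
ee_pos: [0.4436, 0.0855, 0.0323]
orientation: [1.259, 2.878, 0.0]
wrist_force: [-0.8, 0.2, 0.7]
finger_gap: 0.0119
grasp_force: 7.0
t 6.3 pos [0.4436 0.0855 0.0323] zaxis [ 0.  0. -1.] yaw_y 42.74 F [-0.75  0.22  0.74] T [ 0.03 -0.11 -0.02] gap 0.0119 g 7.0 q [ 0.43  0.15 -0.75  2.08  0.13  0.95  0.35]
```

Gripped: gap 11.9 mm at 7 N. Now a slow peel.

```bash
python3 -m inch '[{"translation":[0,0,-0.002],"roll":0,"claw":255},{"translation":[0,0,-0.004],"roll":0,"claw":255},{"translation":[0,0,-0.006],"roll":0,"claw":255},{"translation":[0,0,-0.008],"roll":0,"claw":255},{"translation":[0,0,-0.010],"roll":0,"claw":255}]';  python3 go.py; python3 - <<'E'
from h import *
p,d,c=cap('scene'); q,e,k=cap('top'); o=ctrl.get_obs(); print(o['wrist_force'])
for n,(d,c) in dict(scene=(d,c),top=(e,k)).items():
    X=cloud(d,c)
    for nm,(x,y) in dict(far=(.5384,.2128),left=(.4437,.2158),right=(.5336,.0778)).items():
        m=(d>0)&(np.hypot(X[...,0]-x,X[...,1]-y)<.008)&(X[...,2]>.03); print(n,nm,m.sum(),np.percentile(X[m][:,2],[20,50,90]).round(4) if m.any() else '')
E
```

```text
time: 6.72
ee_pos: [0.4437, 0.0857, 0.0425]
orientation: [1.259, 2.878, 0.0]
wrist_force: [0.5, 0.9, -3.6]
finger_gap: 0.0124
grasp_force: 7.1
t 6.72 pos [0.4437 0.0857 0.0425] zaxis [ 0.  0. -1.] yaw_y 42.75 F [ 0.46  0.92 -3.64] T [ 0.26 -0.29 -0.02] gap 0.0124 g 7.1 q [ 0.44  0.14 -0.76  2.07  0.11  0.98  0.37]
[0.53909189 1.25463262 0.71142881]
scene far 45 [0.0521 0.0554 0.057 ]
scene left 37 [0.0553 0.0568 0.0586]
scene right 32 [0.0633 0.065  0.0666]
top far 31 [0.0522 0.0544 0.0562]
top left 37 [0.05   0.0562 0.0593]
top right 0
```

```bash
python3 -m inch '[{"translation":[0,0,-0.002],"roll":0,"claw":255},{"translation":[0,0.0005,-0.004],"roll":0,"claw":255},{"translation":[0,0.0005,-0.006],"roll":0,"claw":255},{"translation":[0,0.001,-0.008],"roll":0,"claw":255},{"translation":[0,0.001,-0.010],"roll":0,"claw":255}]';  python3 go.py;  python3 -m inch '[{"translation":[0,0,-0.002],"roll":0,"claw":255},{"translation":[0,0.0005,-0.004],"roll":0,"claw":255},{"translation":[0,0.0005,-0.006],"roll":0,"claw":255},{"translation":[0,0.001,-0.008],"roll":0,"claw":255},{"translation":[0,0.001,-0.008],"roll":0,"claw":255}]';  python3 go.py; python3 - <<'E'
from h import *
p,d,c=cap('scene'); q,e,k=cap('top'); w,dw,cw=cap('wrist'); o=ctrl.get_obs(); print(o['wrist_force'])
for n,(d,c) in dict(scene=(d,c),top=(e,k)).items():
    X=cloud(d,c)
    for nm,(x,y) in dict(far=(.5384,.2128),left=(.4437,.2158),right=(.5336,.0778)).items():
        m=(d>0)&(np.hypot(X[...,0]-x,X[...,1]-y)<.008)&(X[...,2]>.03); print(n,nm,m.sum(),np.percentile(X[m][:,2],[20,50,90]).round(4) if m.any() else '')
a=cv2.resize(w,(512,384)); b=cv2.resize(p[130:290,190:310],(288,384)); save(np.hstack([a,b]),'peel',1)
E
```

```text
time: 7.23
ee_pos: [0.4446, 0.0862, 0.0526]
orientation: [1.259, 2.878, 0.0]
wrist_force: [0.6, 0.8, -1.9]
finger_gap: 0.0132
grasp_force: 7.2
t 7.23 pos [0.4446 0.0862 0.0526] zaxis [ 0.  0. -1.] yaw_y 42.74 F [ 0.56  0.82 -1.89] T [ 0.17 -0.34  0.03] gap 0.0132 g 7.2 q [ 0.44  0.12 -0.76  2.06  0.1   1.    0.38]
time: 7.65
ee_pos: [0.4455, 0.087, 0.0608]
orientation: [1.259, 2.877, 0.001]
wrist_force: [-0.5, 0.0, -0.1]
finger_gap: 0.0125
grasp_force: 6.9
t 7.65 pos [0.4455 0.087  0.0608] zaxis [ 0.001  0.    -1.   ] yaw_y 42.74 F [-0.51  0.02 -0.05] T [-0.02 -0.13 -0.05] gap 0.0125 g 6.9 q [ 0.44  0.11 -0.76  2.05  0.09  1.01  0.38]
[-1.13674711 -0.44366891 -0.29015019]
scene far 57 [0.05   0.0715 0.0744]
scene left 47 [0.0519 0.0733 0.076 ]
scene right 31 [0.0816 0.0828 0.0854]
top far 32 [0.0702 0.0718 0.074 ]
top left 41 [0.0493 0.0712 0.074 ]
top right 0
```

View pics/peel.png

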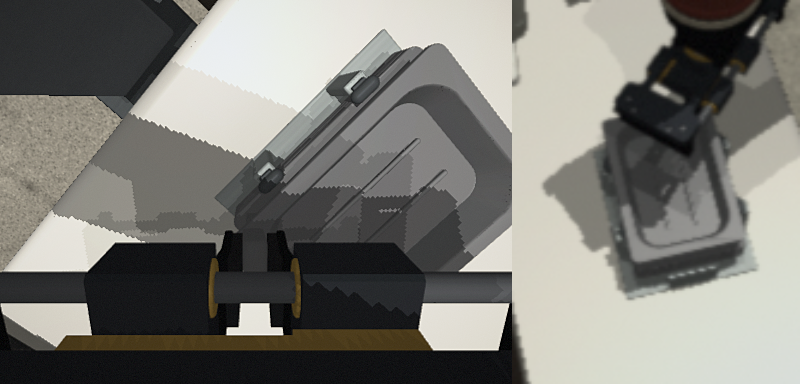

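Picture: the tray has come off, with the lug corner about 28 mm up. The far corner was at 0.0555 (seated) at the 10 mm check. At 20 mm of lift the force and torque still showed it held, and it let go some time after that. I'll lift, squeeze harder to level it, and measure the tilt.

```bash
python3 -m inch '[{"translation":[0,0,-0.01],"roll":0,"claw":255},{"translation":[0,0,-0.025],"roll":0,"claw":255},{"translation":[0,0,-0.045],"roll":0,"claw":255},{"translation":[0,0,-0.06],"roll":0,"claw":255},{"translation":[0,0,-0.06],"roll":0,"claw":255}]' 12; python3 -m inch '[{"translation":[0,0,0],"roll":0,"claw":255},{"translation":[0,0,0],"roll":0,"claw":255},{"translation":[0,0,0],"roll":0,"claw":255},{"translation":[0,0,0],"roll":0,"claw":255},{"translation":[0,0,0],"roll":0,"claw":255}]' 40; python3 go.py
cat > tilt.py <<'E'
from h import *
import sys
cx,cy,zz=map(float,sys.argv[1:4])
for n in ('scene','top'):
    p,d,c=cap(n); X=cloud(d,c); g=p.astype(int)
    m=(d>0)&(np.hypot(X[...,0]-cx,X[...,1]-cy)<.11)&(abs(X[...,2]-zz)<.02)&(np.ptp(g,axis=-1)<25)
    q=X[m]
    if len(q)<100: print(n,'few',len(q)); continue
    best=None; rng=np.random.default_rng(0)
    for _ in range(800):
        s=q[rng.choice(len(q),3,False)]; nn=np.cross(s[1]-s[0],s[2]-s[0]); l=np.linalg.norm(nn)
        if l<1e-4: continue
        nn/=l
        if abs(nn[2])<.9: continue
        k=abs((q-s[0])@nn)<.0018
        if best is None or k.sum()>best.sum(): best=k
    q=q[best]; A=np.c_[q[:,:2]-q[:,:2].mean(0),np.ones(len(q))]; s=np.linalg.lstsq(A,q[:,2],rcond=None)[0]
    print(n,len(q),'slope deg x,y',np.degrees(s[:2]).round(2),'z',s[2].round(4),'mean',q.mean(0).round(3),cv2.minAreaRect((q[:,:2]*1000).astype(np.float32)))
E
python3 tilt.py .49 .148 .145
```

```text
time: 8.22
ee_pos: [0.447, 0.0874, 0.1237]
orientation: [1.257, 2.875, 0.003]
wrist_force: [-0.0, -0.1, -0.6]
finger_gap: 0.0118
grasp_force: 11.8
time: 8.63
ee_pos: [0.4446, 0.0868, 0.1197]
orientation: [-1.259, -2.877, 0.0]
wrist_force: [0.1, 0.4, 0.1]
finger_gap: 0.0119
grasp_force: 39.6
t 8.63 pos [0.4446 0.0868 0.1197] zaxis [-0.001  0.    -1.   ] yaw_y 42.75 F [0.09 0.36 0.15] T [ 0.02 -0.16 -0.03] gap 0.0119 g 39.6 q [ 0.47  0.03 -0.76  1.98  0.02  1.14  0.45]
scene 655 slope deg x,y [-0.01 -3.49] z 0.1377 mean [0.494 0.17  0.138] ((489.8877258300781, 149.35122680664062), (148.7808074951172, 110.10991668701172), 87.7102279663086)
top 396 slope deg x,y [-0.41 -2.85] z 0.1361 mean [0.484 0.194 0.136] ((493.2399597167969, 172.92559814453125), (100.45956420898438, 110.35322570800781), 87.85679626464844)
```

```bash
sed 's/<.02)/<.006)/' tilt.py > tilt2.py; sed -i "s/p,d,c=cap(n)/p,d,c=load(n)/" tilt2.py; python3 tilt2.py .49 .148 .05; python3 - <<'E'
from h import *
p,d,c=load('scene'); q,e,k=load('top')
a=cv2.resize(q[140:250,170:310],(420,330)); b=cv2.resize(p[110:290,190:350],(293,330)); save(np.hstack([a,b]),'up',1.1)
E
```

```text
scene 252 slope deg x,y [-0.8  -0.84] z 0.0508 mean [0.499 0.201 0.051] ((518.701416015625, 173.67724609375), (96.98648071289062, 177.7004852294922), 40.15140914916992)
top 141 slope deg x,y [-13.6    0.67] z 0.0509 mean [0.443 0.178 0.051] ((437.8289794921875, 172.17477416992188), (103.27668762207031, 21.908445358276367), 85.30440521240234)
```

View pics/up.png

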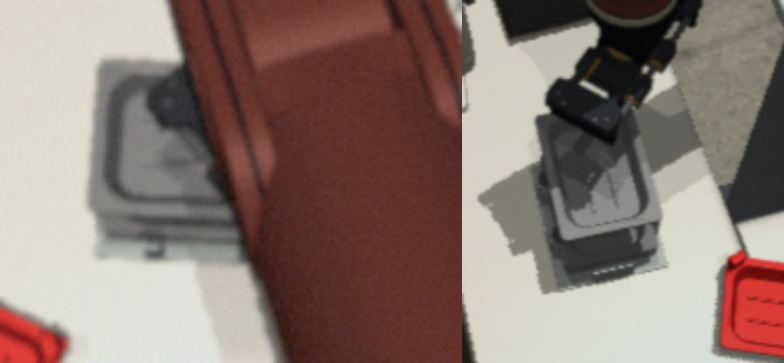

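The second tray still sits at z = 0.051, as it should. The held tray is about 3° off level, and its centre is (+0.0453, +0.0626) from the TCP. Target TCP is about (0.390, -0.270, 0.175).

```bash
python3 -m inch '[{"translation":[0,0,-0.015],"roll":0,"claw":255},{"translation":[0,0,-0.03],"roll":0,"claw":255},{"translation":[0,0,-0.045],"roll":0,"claw":255},{"translation":[0,0,-0.055],"roll":0,"claw":255},{"translation":[0,0,-0.055],"roll":0,"claw":255}]'; python3 go.py 0.45 -0.02 0.176; python3 go.py 0.445 -0.12 0.176;
```

```text
time: 9.15
ee_pos: [0.4462, 0.0871, 0.177]
orientation: [1.258, 2.876, 0.002]
wrist_force: [0.4, -0.2, -0.7]
finger_gap: 0.0116
grasp_force: 39.6
t 9.15 pos [0.4462 0.0871 0.177 ] zaxis [ 0.003  0.    -1.   ] yaw_y 42.74 F [ 0.38 -0.16 -0.66] T [-0.07 -0.16  0.01] gap 0.0116 g 39.6 q [ 0.48 -0.03 -0.75  1.91 -0.02  1.26  0.49]
shift [-0.0813 -0.0699  0.001 ]
t 9.15 pos [0.4462 0.0871 0.177 ] zaxis [ 0.003  0.    -1.   ] yaw_y 42.74 F [ 0.38 -0.16 -0.66] T [-0.07 -0.16  0.01] gap 0.0116 g 39.6 q [ 0.48 -0.03 -0.75  1.91 -0.02  1.26  0.49]
shift [-0.1513 -0.1415  0.001 ]
```

```bash
python3 -m inch '[{"translation":[-0.01,-0.009,0],"roll":0,"claw":255},{"translation":[-0.026,-0.022,0],"roll":0,"claw":255},{"translation":[-0.045,-0.038,0],"roll":0,"claw":255},{"translation":[-0.065,-0.055,0],"roll":0,"claw":255},{"translation":[-0.083,-0.071,0],"roll":0,"claw":255}]'; python3 go.py 0.445 -0.12 0.176;
```

```text
time: 9.57
ee_pos: [0.4488, -0.0237, 0.1744]
orientation: [-1.259, -2.878, 0.001]
wrist_force: [1.1, -0.8, -1.7]
finger_gap: 0.0116
grasp_force: 39.6
t 9.57 pos [ 0.4488 -0.0237  0.1744] zaxis [-0.001 -0.    -1.   ] yaw_y 42.74 F [ 1.11 -0.78 -1.65] T [-0.09 -0.21 -0.02] gap 0.0116 g 39.6 q [ 0.6  -0.04 -0.62  1.92 -0.03  1.25  0.73]
shift [-0.0681 -0.0682 -0.0016]
```

```bash
python3 -m inch '[{"translation":[-0.015,-0.015,0],"roll":0,"claw":255},{"translation":[-0.031,-0.031,0],"roll":0,"claw":255},{"translation":[-0.047,-0.047,0],"roll":0,"claw":255},{"translation":[-0.062,-0.062,0],"roll":0,"claw":255},{"translation":[-0.075,-0.075,0],"roll":0,"claw":255}]'; python3 go.py 0.39 -0.27 0.176 42.74
```

```text
time: 9.98
ee_pos: [0.4444, -0.1298, 0.1742]
orientation: [-1.26, -2.877, 0.001]
wrist_force: [-0.3, 0.0, -0.2]
finger_gap: 0.012
grasp_force: 39.6
t 9.98 pos [ 0.4444 -0.1298  0.1742] zaxis [-0.001  0.    -1.   ] yaw_y 42.69 F [-0.33  0.04 -0.19] T [-0.01 -0.17  0.04] gap 0.012 g 39.6 q [ 0.7  -0.01 -0.5   1.9  -0.01  1.25  0.95]
shift [-0.0662 -0.135  -0.0017]
roll -0.001
```

```bash
python3 -m inch '[{"translation":[-0.01,-0.02,0],"roll":0,"claw":255},{"translation":[-0.022,-0.044,0],"roll":0,"claw":255},{"translation":[-0.033,-0.068,0],"roll":0,"claw":255},{"translation":[-0.044,-0.090,0],"roll":0,"claw":255},{"translation":[-0.052,-0.107,-0.001],"roll":0,"claw":255}]';python3 -m inch '[{"translation":[-0.007,-0.014,0],"roll":0,"claw":255},{"translation":[-0.012,-0.024,0],"roll":0,"claw":255},{"translation":[-0.014,-0.028,0],"roll":0,"claw":255},{"translation":[-0.014,-0.028,0],"roll":0,"claw":255},{"translation":[-0.014,-0.028,0],"roll":0,"claw":255}]'; python3 go.py 0.39 -0.27 0.176 42.74; python3 tilt.py .435 -.208 .194
python3 - <<'E'
from h import *
p,d,c=load('scene'); q,e,k=load('top'); save(np.hstack([p[20:320,150:400],q[30:330,130:480]]),'end',1.2)
E
```

```text
time: 10.4
ee_pos: [0.4002, -0.2409, 0.175]
orientation: [-1.261, -2.876, 0.0]
wrist_force: [-0.2, -1.0, -0.6]
finger_gap: 0.0119
grasp_force: 39.6
time: 10.82
ee_pos: [0.391, -0.2676, 0.1759]
orientation: [-1.258, -2.878, -0.001]
wrist_force: [0.2, -0.1, -0.3]
finger_gap: 0.0118
grasp_force: 39.6
t 10.82 pos [ 0.391  -0.2676  0.1759] zaxis [-0.     0.001 -1.   ] yaw_y 42.78 F [ 0.24 -0.06 -0.29] T [ 0.02 -0.1  -0.04] gap 0.0118 g 39.6 q [ 0.85  0.   -0.34  1.88  0.    1.26  1.26]
shift [-0.0011 -0.0024 -0.0001]
roll 0.001
scene 518 slope deg x,y [-0.38 -3.49] z 0.1949 mean [ 0.44  -0.197  0.195] ((435.7300109863281, -204.52110290527344), (151.78375244140625, 110.28359985351562), 87.83889770507812)
top 685 slope deg x,y [ 0.44 -3.6 ] z 0.1941 mean [ 0.437 -0.183  0.194] ((438.7297058105469, -205.2312469482422), (148.89695739746094, 109.9760971069336), 87.68169403076172)
```

View pics/end.png

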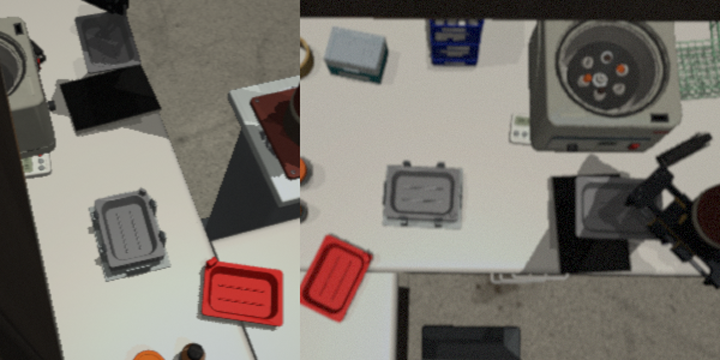

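Picture: the tray is held above the notebook (right view, (610,207)), the stack is still in its holder at (425,195), and the bystanders stand where they were. Last step is a small centring nudge, then settle and hand in.

```bash
python3 -m inch '[{"translation":[-0.001,-0.0015,0],"roll":0,"claw":255},{"translation":[-0.001,-0.003,0],"roll":0,"claw":255},{"translation":[-0.001,-0.003,0],"roll":0,"claw":255},{"translation":[-0.001,-0.003,0],"roll":0,"claw":255},{"translation":[-0.001,-0.003,0],"roll":0,"claw":255}]'; python3 -m inch '[{"translation":[0,0,0],"roll":0,"claw":255},{"translation":[0,0,0],"roll":0,"claw":255},{"translation":[0,0,0],"roll":0,"claw":255}]'; python3 tilt.py .435 -.208 .194; python3 -c "
from plant import job; print(job.job_done())"
```

```text
time: 11.33
ee_pos: [0.3893, -0.2711, 0.1763]
orientation: [1.259, 2.878, 0.0]
wrist_force: [-0.3, -0.9, -0.7]
finger_gap: 0.0115
grasp_force: 39.6
time: 11.58
ee_pos: [0.3892, -0.2711, 0.1763]
orientation: [-1.259, -2.878, -0.0]
wrist_force: [-0.6, -0.2, 0.1]
finger_gap: 0.0116
grasp_force: 39.6
scene 530 slope deg x,y [-0.13 -3.32] z 0.1951 mean [ 0.437 -0.199  0.195] ((433.82183837890625, -208.4406280517578), (151.7509002685547, 110.2432861328125), 87.45512390136719)
top 691 slope deg x,y [ 0.28 -3.5 ] z 0.1941 mean [ 0.436 -0.188  0.194] ((436.917236328125, -209.8365478515625), (149.6874237060547, 110.27873992919922), 87.70545959472656)
the job is handed in; nothing more can be done
None
```

The job is handed in at about 12 s with the top tray still gripped, centred over the notebook to about 2 mm and 15 cm above it, but about 3.5° off level; the lug corner was up about 20 mm while the force and torque still showed the tray held (the far corner was last measured seated at 10 mm), and the second tray and bystanders look undisturbed.

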